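Make up the impression tray and the cleaning tray

TASK

Make up the trays for the next two customers of the hearing clinic. In the three-compartment tray goes the ear-impression kit, the syringe lying flat in the long compartment and the putty tub and the hardener jar standing in the two square ones (either way round); in the two-compartment tray goes the cleaning kit, the spray bottle and the air blower standing one in each compartment (either way round). Set each thing down rather than dropping it, and leave the drying jar and the carton where they stand.

Things in the scene. Friction and masses are not known exactly. Their poses are not given: they have to be found in the camera images.
- tray_three: Light-blue plastic tray with three compartments, 189 (its x) x 175 (its y) x 15 mm high, loose, 0.4 kg. Walls, dividers and floor 3 mm thick. Origin: centre of its underside; z up. At -y one long compartment, 183 x 76 mm inside, centred at x 0, y -46.5 mm; at +y two square ones, 90 x 90 mm inside, centred at x +46.5 and -46.5, y +39.5 mm.
- tray_two: Two-compartment tray of light-blue plastic, 189 long (its x) x 96 (its y) x 15 mm high, loose on the counter, 0.4 kg; walls, divider and floor 3 mm. Origin: centre of its underside; z up. Two square compartments, each 90 x 90 mm inside, centred at x +46.5 and x -46.5 mm, y 0.
- putty_tub: Wide, low round tub, yellow with a white screw lid as seen from above, upright; 56 mm across the lid (z 32 to 46 mm), 53 mm across the body below it, 46 mm high, about 0.16 kg. The wider of the two yellow-and-white containers. Origin: centre of its underside; z up.
- hardener_jar: Small round jar, yellow with a white screw lid, upright; 38 mm across the lid (z 30 to 44 mm), 37 mm across the body, 44 mm high, about 0.07 kg. The narrower of the two yellow-and-white containers. Origin: centre of its underside; z up.
- syringe: White impression syringe lying flat, 102 mm long along its x, 0.045 kg. Barrel 22 mm across from x -30 to +32 mm, axis 11 mm above the underside; thin nozzle to x +50; flat finger flange 38 mm wide (y), 22 mm high at x -30, which stops it rolling; plunger with a 22 mm grey thumb disc at x -52. Origin: on the underside, mid-length, under the barrel; z up.
- spray_bottle: Small white spray bottle with a black spray head, standing upright; body 33 mm across up to 58 mm height, head 19 mm across and narrower above, 86 mm high in all, about 0.06 kg. Origin: centre of its underside; z up.
- blower: Black rubber air-blower bulb standing upright on its flat base, its nozzle up; bulb 44 mm across between 18 and 34 mm height, narrowing to a 33 mm base; 70 mm high with the nozzle, about 0.05 kg; it behaves as a rigid body. Origin: centre of its underside; z up.
- drying_jar: Bystander, to be left alone: brown glass jar with a steel lid, 58 mm across, 72 mm high. Origin: centre of its underside; z up.
- carton: Bystander, to be left alone: small plain cardboard carton with a white band, 45 (its x) x 60 (its y) x 40 mm high. Origin: centre of its underside; z up.

How it is judged:
At the end, for the whole second after the job is handed in: All released, at rest and upright (syringe flat) within 0.15 rad on the tray floors: tub and jar in the square compartments of tray_three (centre within 36 mm each way), syringe in its long one (50 x 32 mm), bottle and blower in tray_two's two (36 mm); drying jar and carton within 25 mm (((x of putty_tub in the frame of tray_three between 0.0105 and 0.0825 m and y of putty_tub in the frame of tray_three between 0.0035 and 0.0755 m and x of hardener_jar in the frame of tray_three between -0.0825 and -0.0105 m and y of hardener_jar in the frame of tray_three between 0.0035 and 0.0755 m) or (x of putty_tub in the frame of tray_three between -0.0825 and -0.0105 m and y of putty_tub in the frame of tray_three between 0.0035 and 0.0755 m and x of hardener_jar in the frame of tray_three between 0.0105 and 0.0825 m and y of hardener_jar in the frame of tray_three between 0.0035 and 0.0755 m)) and ((x of spray_bottle in the frame of tray_two between 0.0105 and 0.0825 m and y of spray_bottle in the frame of tray_two between -0.036 and 0.036 m and x of blower in the frame of tray_two between -0.0825 and -0.0105 m and y of blower in the frame of tray_two between -0.036 and 0.036 m) or (x of spray_bottle in the frame of tray_two between -0.0825 and -0.0105 m and y of spray_bottle in the frame of tray_two between -0.036 and 0.036 m and x of blower in the frame of tray_two between 0.0105 and 0.0825 m and y of blower in the frame of tray_two between -0.036 and 0.036 m)) and x of syringe in the frame of tray_three between -0.05 and 0.05 m and y of syringe in the frame of tray_three between -0.0785 and -0.0145 m and z of each of putty_tub, hardener_jar, syringe in the frame of tray_three below 0.008 m and angle between each of putty_tub, hardener_jar, syringe, spray_bottle, blower's own z axis and vertical below 0.15 rad and linear speed of each of putty_tub, hardener_jar, syringe, spray_bottle, blower below 0.02 m/s and z of each of spray_bottle, blower in the frame of tray_two below 0.008 m and height (world z) of each of tray_three, tray_two below 0.006 m and angle between each of tray_three, tray_two's own z axis and vertical below 0.08 rad and not (distance of drying_jar from where it was at the start of the episode above 0.025 m or angle between drying_jar's own z axis and vertical above 0.3 rad) and not (distance of carton from where it was at the start of the episode above 0.025 m or angle between carton's own z axis and vertical above 0.3 rad)); the robot touches nothing.
It fails at once if one of the five kit things is dropped: falls free of the fingers at more than 0.8 m/s (a fall of over 30 mm) ((linear speed of putty_tub above 0.8 m/s and contact force between the fingers and putty_tub below 0.02 N) or (linear speed of hardener_jar above 0.8 m/s and contact force between the fingers and hardener_jar below 0.02 N) or (linear speed of syringe above 0.8 m/s and contact force between the fingers and syringe below 0.02 N) or (linear speed of spray_bottle above 0.8 m/s and contact force between the fingers and spray_bottle below 0.02 N) or (linear speed of blower above 0.8 m/s and contact force between the fingers and blower below 0.02 N)).
It fails at once if the drying jar or the carton is shifted by more than 25 mm or tipped ((distance of drying_jar from where it was at the start of the episode above 0.025 m or angle between drying_jar's own z axis and vertical above 0.3 rad) or (distance of carton from where it was at the start of the episode above 0.025 m or angle between carton's own z axis and vertical above 0.3 rad)).
It also fails if it takes over 115 s, if anything falls off the work surface, if the arm or the gripper's body presses on something with over 40 N, if the wrist force passes 120 N, or if a joint passes its speed limit or range.

ROBOT

A 6-joint arm with a two-finger parallel gripper is mounted at the origin on the work surface. World frame = base frame: x ahead of the robot, y to its left, z up, the work surface at z = 0. Lengths are in m, angles in rad, forces in N, time in s.
With the tool pointing down it reaches from about 0.4 to 0.925 m from the base axis. Payload 12.5 kg.
Tool frame: the origin (TCP) lies where the fingers leave the gripper's body, on its centre line; the fingertips stand 78 mm ahead of it and the grasp point (between the pads) lies 59 mm ahead of it (robot.nose_length is the distance from the TCP to the fingertips, in m); z points along the fingers, y is the line along which they close (so a half turn about z gives the same grasp; the last joint's range is limited). The gripper opens to 95 mm and grips with 3 to 60 N. Pads are 20 mm wide; open, the fingers measure 119 mm over their backs; the gripper's body (75 mm by 180 mm) begins 59 mm behind the grasp point.
Start: joints at [1.218, 0.491, 1.559, -0, 1.092, -0.106], TCP at [0.153, 0.606, 0.292] pointing down, gripper open.
Joint ranges: [-3.1, 3.1], [-0.84, 2.19], [0.05, 2.79], [-1.13, 4.28], [0.06, 2.93], [-2.69, 2.69]. Speed limits (rad/s): [2.22, 2.22, 2.79, 3.14, 3.14, 3.14].

INTERFACE

Orientations are given as [roll, pitch, yaw] about the fixed x, y, z axes, in that order (R = Rz(yaw) Ry(pitch) Rx(roll)).
In Python, from station import telemetry, imaging, job, robot gives the robot as it stands. The module is installed in compiled form; this text tells all that it offers.
- The arm moves only by the tool play_rows, never from a script. Its argument "commands" is a list of rows, each an object with "rot": the turn, a rotation vector about the tool's x, y, z in units of 8 degrees (1.0 is 8 degrees), a list of three; "dp": the shift along the tool's x, y, z in units of 50 mm (1.0 is 50 mm), a list of three; "claw": the finger opening in mm, from 0 to 95.1. A call has exactly 8 rows; each row shifts and turns the commanded pose from where the row before left it, along the tool's axes as they then stand; what a row does not reach is not made up. A row lasts 1/10 s, in which the tool goes at most 50 mm and 8.59 degrees, less where a joint would pass 70% of its speed; a pose out of reach is approached as far as the arm can. A call is refused whole if a number of a shift passes 1 or a number of a turn 1, either way. A call with a gripper value outside its range is refused whole. The fingers move at their own pace and stop on an object; "force" is the grip in N (left out, the last holds). Time passes only in rows, so rows that do not move let the fingers close, or fill a call up. It gives the time, the measured TCP pose, the force, the opening and the grip force at its end, in the units of the state.
- telemetry.sense(): the state, without advancing time (a new reading comes with each control period).
- imaging.snapshot(name): name is "side" or "top" or "wrist"; returns the picture (480x640x3 uint8, blue, green, red); there is no depth.
- imaging.get_calibration(name): a dict with "fx", "fy", "cx", "cy" (pixels), "rvec" (rotation vector, rad) and "tvec" (3), from world to camera coordinates, as OpenCV has them. Camera axes: x right, y down, z forward; pixel columns grow to the right and rows downward; lengths in m; the calibration is good to about 2 mm. A picture is of the moment at which its call begins: read the wrist's pose just before it. get_calibration takes no time and is no camera call; for the wrist camera it gives the pose at the moment of the call.
- job.job_done(): hands the job in; it is judged then, once.
The state is a dict: "t": time; "q": joint angles; "qd": joint speeds; "joint_efforts": joint torques, N m; "tool_pos": TCP position; "eef_rot": TCP orientation; "wrist_force": force on the tool from outside, world axes, zero at the start; "ft_torque": the same for the moment, N m; "grip_width": finger opening in m; "grasp_force": force on a finger pad.
Only numpy, scipy, OpenCV 4.12 (cv2) and the standard library are available. Lean on these libraries where they do the work, as an engineer would, in place of code of your own. Each camera call takes 0.05 s, during which the arm holds its last target. There are 200 camera calls.

## Working session

There is one attempt and no reset: what is moved stays moved. The work goes in short steps, Python scripts to look and compute and a tool call to move; the robot and the scene stay as the last step left them, time stands still between calls to the robot, and variables do not carry over. Pictures are saved under pics/ and viewed, at most 14 in all, crops included, and the job is handed in when it is done.

Besides the shell and the picture viewer there is one more tool, called after "Call:" as name([rows], argument=value, ...), one row to a line, values as JSON. play_rows: Moves the arm, as the interface text tells. Its arguments: {"type":"object","properties":{"commands":{"type":"array"},"force":{"type":"number"}},"required":["commands"]}

```bash
mkdir -p pics
python3 - <<'E'
from station import telemetry, imaging, robot
import cv2,json
s=telemetry.sense()
for k in("t","q","tool_pos","eef_rot","grip_width"):print(k,s[k])
for n in("top","side"):
    cv2.imwrite(f"pics/{n}0.png",imaging.snapshot(n)); print(n,imaging.get_calibration(n))
E
```

```text
t 0.0
q [ 1.21837740e+00  4.91552191e-01  1.55944007e+00  7.12070092e-06
  1.09166150e+00 -1.05610768e-01]
tool_pos [0.15262604 0.60592611 0.2916695 ]
eef_rot [-3.14053812e+00 -1.18136371e-04  2.89478115e+00]
grip_width 0.09478135880120754
top {'fx': 474.15064439425015, 'fy': 474.15064439425015, 'cx': 323.0846530492996, 'cy': 243.32438850909185, 'rvec': array([ 2.16971937, -2.21340612,  0.11227445]), 'tvec': array([0.01021284, 0.5445617 , 0.74981956])}
side {'fx': 514.3526368507476, 'fy': 514.3526368507476, 'cx': 324.6863868617183, 'cy': 239.20496388459955, 'rvec': array([ 2.26744911, -0.62921135,  0.26804243]), 'tvec': array([-0.47966035,  0.21611305,  0.63654287])}
```

View pics/top0.png

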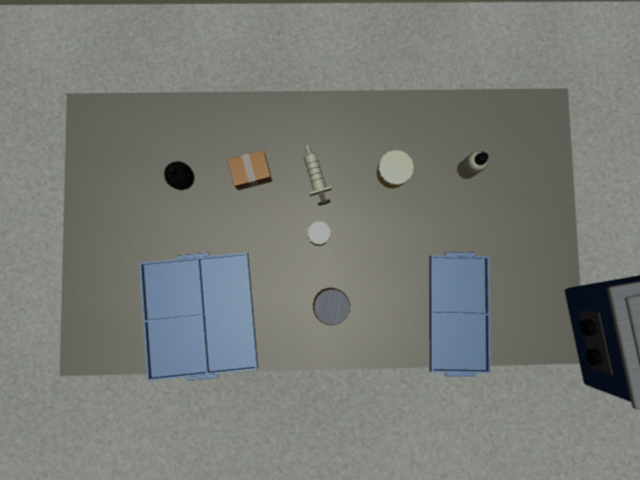

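View pics/side0.png

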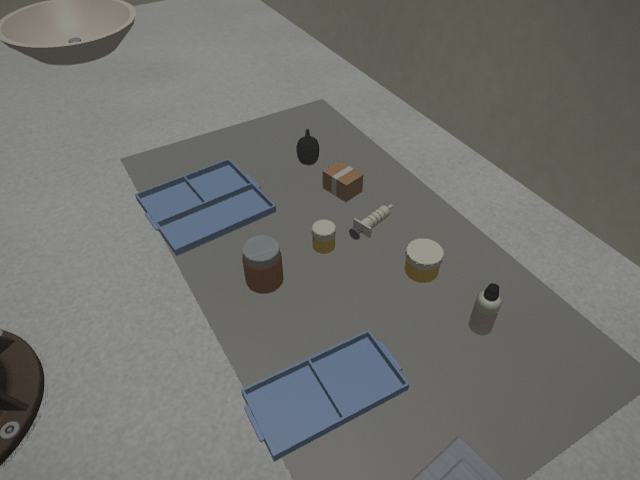

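The top view shows the blower (179,175), carton (250,169), syringe (317,175), tub (396,168), bottle head (481,158), hardener jar (319,233), drying jar (332,307), tray_three centred near (199,316) and tray_two near (460,314). The side view agrees: the small jar is the narrower container, and the drying jar stands between the trays.

```bash
cat > h.py <<'E'
import cv2,numpy as np
from station import imaging,telemetry
def cast(cal,uv,z):
    R=cv2.Rodrigues(np.array(cal["rvec"],float))[0]; C=-R.T@np.array(cal["tvec"],float)
    uv=np.atleast_2d(np.array(uv,float))
    d=np.c_[(uv[:,0]-cal["cx"])/cal["fx"],(uv[:,1]-cal["cy"])/cal["fy"],np.ones(len(uv))]@R
    return C+d*((z-C[2])/d[:,2])[:,None]
def blobs(m,a=40):
    cs,_=cv2.findContours(m.astype(np.uint8),cv2.RETR_EXTERNAL,cv2.CHAIN_APPROX_NONE)
    return [c for c in cs if cv2.contourArea(c)>a]
E
cat > m.py <<'E'
from h import *
im=cv2.imread("pics/top0.png"); cal=imaging.get_calibration("top")
R=cv2.Rodrigues(cal["rvec"])[0]; print("cam",(-R.T@cal["tvec"]).round(3))
hsv=cv2.cvtColor(im,cv2.COLOR_BGR2HSV); H,S,V=cv2.split(hsv)
roi=np.zeros_like(H,bool); roi[95:385,70:565]=1
blue=(H>95)&(H<125)&(S>80)&roi
bm=cv2.morphologyEx(blue.astype(np.uint8),cv2.MORPH_CLOSE,np.ones((7,7)))
bm=cv2.morphologyEx(bm,cv2.MORPH_OPEN,np.ones((45,45)))
for c in blobs(bm,1000):
    p=cast(cal,c[:,0],0.015)[:,:2]; r=cv2.minAreaRect((p*1000).astype(np.float32)); print("tray",np.round(r[0],1),np.round(r[1],1),round(r[2],1), cv2.boundingRect(c))
for nm,m,z in (("white",(V>130)&(S<75)&roi,0.045),("black",(V<40)&roi,0.03)):
    for c in blobs(m):
        p=(cast(cal,c[:,0],z)[:,:2]*1000).astype(np.float32); r=cv2.minAreaRect(p); e=cv2.minEnclosingCircle(p)
        print(nm,cv2.boundingRect(c),"rect",np.round(r[0]),np.round(r[1]),round(r[2]),"circ",np.round(e[0],1),round(e[1]*2,1))
for z in (.086,.03,.011): print(z,cast(cal,[[481,158],[179,175],[308,147],[323,203],[312,160],[320,190],[332,307],[250,169]],z)[:,:2].round(3).tolist())
E
python3 m.py
python3 -c "
import cv2;im=cv2.imread('pics/top0.png');cv2.imwrite('pics/c1.png',cv2.resize(im[130:260,150:500],None,fx=2.28,fy=2.28,interpolation=2))"
```

```text
cam [0.484 0.018 0.79 ]
tray [ 427.  -221.5] [ 94.3 184.4] 87.8 (431, 257, 58, 114)
white (168, 254, 37, 105) rect [449. 215.] [161.  53.] 2 circ [449.6 196.9] 161.6
white (70, 251, 495, 134) rect [428.   7.] [763. 205.] 89 circ [346.    8.8] 762.9
white (251, 212, 118, 148) rect [480.  16.] [194. 196.] 46 circ [478.   11.1] 230.5
white (307, 154, 25, 39) rect [656.   4.] [62. 36.] 2 circ [655.4   9.7] 64.5
white (242, 154, 14, 28) rect [667. 117.] [44. 12.] 14 circ [666.4 117.4] 44.3
white (379, 150, 35, 34) rect [ 664. -120.] [55. 54.] 89 circ [ 664.2 -119.6] 56.1
black (165, 162, 29, 28) rect [658. 231.] [49. 41.] 44 circ [658.6 230.5] 49.5
black (475, 152, 13, 13) rect [ 680. -263.] [16. 22.] 43 circ [ 679.4 -263.7] 22.0
0.086 [[0.665, -0.242], [0.646, 0.215], [0.686, 0.021], [0.6, -0.0], [0.666, 0.015], [0.62, 0.004], [0.445, -0.01], [0.654, 0.109]]
0.03 [[0.68, -0.263], [0.659, 0.23], [0.702, 0.021], [0.61, -0.002], [0.681, 0.015], [0.631, 0.003], [0.442, -0.013], [0.667, 0.116]]
0.011 [[0.685, -0.27], [0.664, 0.236], [0.708, 0.021], [0.613, -0.002], [0.686, 0.015], [0.635, 0.002], [0.441, -0.013], [0.672, 0.118]]
```

View pics/c1.png

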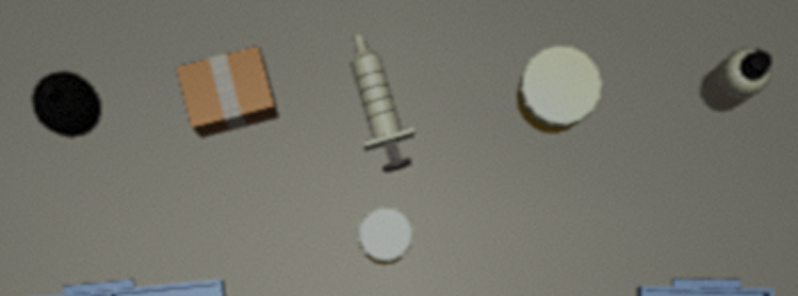

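Crop shows the nozzle of the syringe pointing away from the robot (image up = +x), jar at px (319,233), bottle head (481,158) with base nearer (467,170).

```bash
cat >> h.py <<'E'
def go(x,y,zg,yaw,frm=None):
    """tool-axis units from current (or given x,y,zg,yaw) pose to a grasp-point goal"""
    if frm is None:
        s=telemetry.sense(); p=s["tool_pos"]; f=(p[0],p[1],p[2]-.059,s["eef_rot"][2]); print("t",s["t"],"now",np.round(f,4),"rot",np.round(s["eef_rot"],4),"w",round(s["grip_width"],4))
    else: f=frm
    a=f[3]; d=np.array([x-f[0],y-f[1]])
    r=(f[3]-yaw+np.pi)%(2*np.pi)-np.pi
    print("dp",np.round([d@[np.cos(a),np.sin(a)]/.05,d@[np.sin(a),-np.cos(a)]/.05,(f[2]-zg)/.05],3),"rotz",round(np.degrees(r)/8,3))
def tri(a,b):
    o=[]
    for n,uv in(("top",a),("side",b)):
        c=imaging.get_calibration(n);p0=cast(c,uv,0)[0];p1=cast(c,uv,.2)[0];o.append((p0,(p1-p0)/np.linalg.norm(p1-p0)))
    (p,d),(q,e)=o; t=np.linalg.lstsq(np.c_[d,-e],q-p,rcond=None)[0]; A=p+d*t[0];B=q+e*t[1]; return ((A+B)/2).round(4),round(np.linalg.norm(A-B),4)
E
python3 - <<'E'
from h import *
im=cv2.imread("pics/top0.png"); cal=imaging.get_calibration("top")
H,S,V=cv2.split(cv2.cvtColor(im,cv2.COLOR_BGR2HSV))
m=((H>95)&(H<125)&(S>60)).astype(np.uint8); m[:,560:]=0
m=cv2.morphologyEx(m,cv2.MORPH_CLOSE,np.ones((9,9)))
for c in blobs(m,3000):
    k=np.zeros_like(m);cv2.drawContours(k,[c],-1,1,-1);k=cv2.morphologyEx(k,cv2.MORPH_OPEN,np.ones((45,45)));c=blobs(k,1000)[0]
    r=cv2.minAreaRect((cast(cal,c[:,0],0.015)[:,:2]*1000).astype(np.float32));print("tray",np.round(r[0],1),np.round(r[1],1),round(r[2],1))
    # straight edges: fitted through the long sides
    for cn in ([[140,264],[248,253],[257,368],[148,380]],[[430,256],[490,257],[489,372],[430,372]]): 
        q=cast(cal,cn,.015)[:,:2]; 
        print((q.mean(0)*1000).round(1),[round(np.linalg.norm(q[i]-q[i-1])*1000) for i in range(4)])
cs=cv2.HoughCircles(V[215:250,300:340],cv2.HOUGH_GRADIENT,1,20,param1=60,param2=10,minRadius=8,maxRadius=16);print(cs)
print("jar",cast(cal,[[319,232.5]],.044).round(4), "bottle base",cast(cal,[[467,170]],.0).round(4),"head",cast(cal,[[481.5,157.5]],.086).round(4))
for n,a,b in(("tub",(396,167.5),(424.5,249)),("jar",(319,232.5),(324,228)),("bot",(481.5,157.5),(492,288)),("blowtop?",(176,170),(308,131)),("nozzle",(308,147),(391,207)),("disc",(323,203),(354,234))):print(n,tri(a,b))
print(cast(cal,[[174,169]],.07))
go(.665,-.12,.15,np.pi)
E
```

```text
tray [432.4 203.2] [193.7 176. ] 0.5
[432.  202.6] [185, 175, 185, 174]
[ 425.8 -221.5] [187, 100, 186, 96]
tray [ 425.6 -221.1] [ 97.  187.3] 87.8
[432.  202.6] [185, 175, 185, 174]
[ 425.8 -221.5] [187, 100, 186, 96]
[[[18.5 17.5 10.6]]]
jar [[0.5602 0.006  0.044 ]] bottle base [[ 0.6671 -0.2492  0.    ]] head [[ 0.6661 -0.2433  0.086 ]]
tub (array([ 0.6624, -0.1193,  0.0491]), np.float64(0.0019))
jar (array([0.561 , 0.0057, 0.0417]), np.float64(0.0014))
bot (array([ 0.6679, -0.2454,  0.0818]), np.float64(0.0017))
blowtop? (array([0.6572, 0.2229, 0.0727]), np.float64(0.0001))
nozzle (array([0.7083, 0.0209, 0.01  ]), np.float64(0.0004))
disc (array([ 0.6139, -0.0027,  0.0095]), np.float64(0.0021))
[[0.65945545 0.22670734 0.07      ]]
t 0.1 now [0.1526 0.6059 0.2327 2.8948] rot [-3.1406e+00 -1.0000e-04  2.8948e+00] w 0.0949
dp [-13.484 -11.575   1.655] rotz -1.768
```

Two-view heights match the known sizes (lid ≈0.047, jar 0.042, bottle 0.082, syringe 0.010). Starting with the blower.

Call:
play_rows([
  {"rot":[0,0,-0.884],"dp":[0,0,0],"claw":80},
  {"rot":[0,0,-0.884],"dp":[0,0,0],"claw":80},
  {"rot":[0,0,0],"dp":[-0.72,-0.54,0.1],"claw":80},
  {"rot":[0,0,0],"dp":[-0.72,-0.54,0.1],"claw":80},
  {"rot":[0,0,0],"dp":[-0.72,-0.54,0.1],"claw":80},
  {"rot":[0,0,0],"dp":[-0.72,-0.54,0.1],"claw":80},
  {"rot":[0,0,0],"dp":[-0.72,-0.54,0.1],"claw":80},
  {"rot":[0,0,0],"dp":[-0.72,-0.54,0.1],"claw":80},
], force=12)

```text
t: 0.9
tool_pos: [0.3699, 0.4428, 0.2619]
eef_rot: [-3.141, -0.0, -3.141]
wrist_force: [-0.2, 0.8, -1.0]
grip_width: 0.0799
grasp_force: 0.0
```

Call:
play_rows([
  {"rot":[0,0,0],"dp":[-0.72,-0.54,0.1],"claw":80},
  {"rot":[0,0,0],"dp":[-0.72,-0.54,0.1],"claw":80},
  {"rot":[0,0,0],"dp":[-0.72,-0.54,0.1],"claw":80},
  {"rot":[0,0,0],"dp":[-0.72,-0.54,0.1],"claw":80},
  {"rot":[0,0,0],"dp":[-0.72,-0.54,0.1],"claw":80},
  {"rot":[0,0,0],"dp":[-0.72,-0.54,0.1],"claw":80},
  {"rot":[0,0,0],"dp":[-0.72,-0.54,0.1],"claw":80},
  {"rot":[0,0,0],"dp":[-0.72,-0.54,0.1],"claw":80},
])

```text
t: 1.7
tool_pos: [0.6579, 0.2267, 0.2217]
eef_rot: [3.142, -0.001, 3.141]
wrist_force: [-0.5, 0.4, -0.4]
grip_width: 0.0799
grasp_force: 0.0
```

Run:
```python
from h import *
go(.657,.227,.033,np.pi)
cv2.imwrite("pics/w1.png",imaging.snapshot("wrist"))
```

```text
t 1.7 now [0.6579 0.2267 0.1627 3.1415] rot [ 3.1416e+00 -6.0000e-04  3.1415e+00] w 0.0799
dp [0.019 0.006 2.594] rotz -0.001
```

View pics/w1.png

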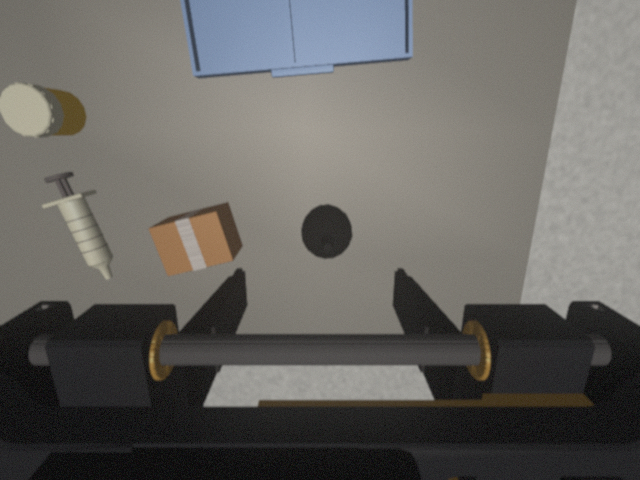

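Wrist view: blower at (326,231), centred between the finger tips (240 and 400). Grasp it.

Call:
play_rows([
  {"rot":[0,0,0],"dp":[0,0,0.65],"claw":80},
  {"rot":[0,0,0],"dp":[0,0,0.65],"claw":80},
  {"rot":[0,0,0],"dp":[0,0,0.65],"claw":80},
  {"rot":[0,0,0],"dp":[0,0,0.65],"claw":80},
  {"rot":[0,0,0],"dp":[0,0,0],"claw":30},
  {"rot":[0,0,0],"dp":[0,0,0],"claw":30},
  {"rot":[0,0,0],"dp":[0,0,0],"claw":30},
  {"rot":[0,0,0],"dp":[0,0,0],"claw":30},
], force=12)

```text
t: 2.55
tool_pos: [0.6573, 0.2283, 0.0942]
eef_rot: [3.141, 0.003, -3.141]
wrist_force: [0.6, -0.3, -0.9]
grip_width: 0.0535
grasp_force: 0.0
```

Call:
play_rows([
  {"rot":[0,0,0],"dp":[0,0,0],"claw":30},
  {"rot":[0,0,0],"dp":[0,0,0],"claw":30},
  {"rot":[0,0,0],"dp":[0,0,-0.2],"claw":30},
  {"rot":[0,0,0],"dp":[0,0,-0.4],"claw":30},
  {"rot":[0,0,0],"dp":[0,0,-0.4],"claw":30},
  {"rot":[0,0,0],"dp":[0,0,-0.4],"claw":30},
  {"rot":[0,0,0],"dp":[0,0,-0.4],"claw":30},
  {"rot":[0,0,0],"dp":[0,0,-0.2],"claw":30},
])

```text
t: 3.35
tool_pos: [0.657, 0.2282, 0.1947]
eef_rot: [3.141, 0.002, -3.142]
wrist_force: [-0.3, 0.3, -0.4]
grip_width: 0.0433
grasp_force: 12.0
```

Call:
play_rows([
  {"rot":[0,0,0],"dp":[0.2,-0.32,0],"claw":30},
  {"rot":[0,0,0],"dp":[0.4,-0.64,0],"claw":30},
  {"rot":[0,0,0],"dp":[0.4,-0.64,0],"claw":30},
  {"rot":[0,0,0],"dp":[0.4,-0.64,0],"claw":30},
  {"rot":[0,0,0],"dp":[0.4,-0.64,0],"claw":30},
  {"rot":[0,0,0],"dp":[0.4,-0.64,0],"claw":30},
  {"rot":[0,0,0],"dp":[0.4,-0.64,0],"claw":30},
  {"rot":[0,0,0],"dp":[0.4,-0.64,0],"claw":30},
])

```text
t: 4.15
tool_pos: [0.5057, -0.013, 0.1923]
eef_rot: [3.142, 0.0, -3.141]
wrist_force: [0.2, -0.3, -0.2]
grip_width: 0.0433
grasp_force: 12.0
```

Call:
play_rows([
  {"rot":[0,0,0],"dp":[0.4,-0.64,0],"claw":30},
  {"rot":[0,0,0],"dp":[0.4,-0.64,0],"claw":30},
  {"rot":[0,0,0],"dp":[0.4,-0.64,0],"claw":30},
  {"rot":[0,0,0],"dp":[0.4,-0.64,0],"claw":30},
  {"rot":[0,0,0],"dp":[0.4,-0.64,0],"claw":30},
  {"rot":[0,0,0],"dp":[0.4,-0.64,0],"claw":30},
  {"rot":[0,0,0],"dp":[0.2,-0.32,0],"claw":30},
  {"rot":[0,0,0],"dp":[0,0,0],"claw":30},
])

```text
t: 4.95
tool_pos: [0.3758, -0.2215, 0.1923]
eef_rot: [-3.142, 0.0, 3.139]
wrist_force: [0.2, 0.3, -0.4]
grip_width: 0.0436
grasp_force: 12.0
```

Run:
```python
from h import *
go(.379,-.22,.039,np.pi)
cv2.imwrite("pics/w2.png",imaging.snapshot("wrist"))
```

```text
t 4.95 now [ 0.3758 -0.2215  0.1333  3.1386] rot [-3.1415e+00  1.0000e-04  3.1386e+00] w 0.0436
dp [-0.064  0.029  1.886] rotz -0.022
```

View pics/w2.png

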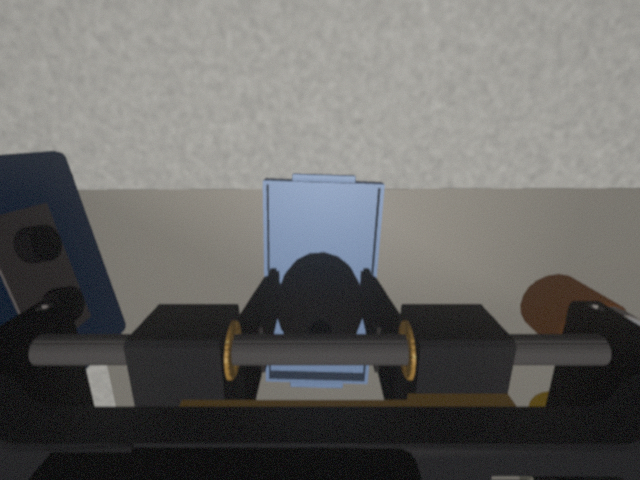

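The tray (265–380, 180–385) lies squarely under the held blower; lower and release.

Call:
play_rows([
  {"rot":[0,0,0],"dp":[-0.06,0.03,0.5],"claw":30},
  {"rot":[0,0,0],"dp":[0,0,0.5],"claw":30},
  {"rot":[0,0,0],"dp":[0,0,0.4],"claw":30},
  {"rot":[0,0,0],"dp":[0,0,0.25],"claw":30},
  {"rot":[0,0,0],"dp":[0,0,0.15],"claw":30},
  {"rot":[0,0,0],"dp":[0,0,0.08],"claw":30},
  {"rot":[0,0,0],"dp":[0,0,0.01],"claw":30},
  {"rot":[0,0,0],"dp":[0,0,0],"claw":30},
])

```text
t: 5.8
tool_pos: [0.38, -0.2183, 0.0981]
eef_rot: [-3.141, 0.001, -3.141]
wrist_force: [0.0, -0.6, -1.1]
grip_width: 0.0436
grasp_force: 12.0
```

Run:
```python
from h import *
go(.379,-.22,.038,np.pi); print(telemetry.sense()["wrist_force"])
```

```text
t 5.8 now [ 0.38   -0.2183  0.0391 -3.1412] rot [-3.1413e+00  5.0000e-04 -3.1412e+00] w 0.0436
dp [ 0.019 -0.034  0.021] rotz 0.003
[ 0.01570104 -0.59418412 -1.11666075]
```

Call:
play_rows([
  {"rot":[0,0,0],"dp":[0,0,0.01],"claw":50},
  {"rot":[0,0,0],"dp":[0,0,0],"claw":70},
  {"rot":[0,0,0],"dp":[0,0,0],"claw":70},
  {"rot":[0,0,0],"dp":[0,0,0],"claw":70},
  {"rot":[0,0,0],"dp":[0,0,0],"claw":70},
  {"rot":[0,0,0],"dp":[0,0,-0.4],"claw":70},
  {"rot":[0,0,0],"dp":[0,0,-0.8],"claw":70},
  {"rot":[0,0,0],"dp":[0,0,-0.8],"claw":70},
])

```text
t: 6.6
tool_pos: [0.3794, -0.2182, 0.1981]
eef_rot: [3.14, -0.001, 3.142]
wrist_force: [0.2, 0.2, 0.5]
grip_width: 0.0699
grasp_force: 0.0
```

Call:
play_rows([
  {"rot":[0,0,0],"dp":[0,0,-0.4],"claw":70},
  {"rot":[0,0,0],"dp":[-0.8,-0.08,0],"claw":70},
  {"rot":[0,0,0],"dp":[-0.8,-0.08,0],"claw":70},
  {"rot":[0,0,0],"dp":[-0.8,-0.08,0],"claw":70},
  {"rot":[0,0,0],"dp":[-0.8,-0.08,0],"claw":70},
  {"rot":[0,0,0],"dp":[-0.8,-0.08,0],"claw":70},
  {"rot":[0,0,0],"dp":[-0.8,-0.08,0],"claw":70},
  {"rot":[0,0,0],"dp":[-0.8,-0.08,0],"claw":70},
])

```text
t: 7.4
tool_pos: [0.6612, -0.2463, 0.217]
eef_rot: [3.141, -0.0, -3.142]
wrist_force: [1.0, -0.9, 0.6]
grip_width: 0.0702
grasp_force: 0.0
```

Run:
```python
from h import *
go(.666,-.245,.045,np.pi)
cv2.imwrite("pics/w3.png",imaging.snapshot("wrist"))
```

```text
t 7.4 now [ 0.6612 -0.2463  0.158  -3.1415] rot [ 3.1413e+00 -4.0000e-04 -3.1415e+00] w 0.0702
dp [-0.097  0.027  2.259] rotz 0.0
```

View pics/w3.png

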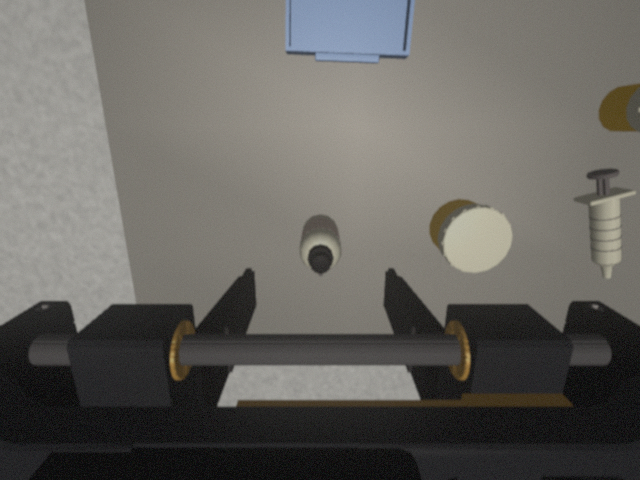

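Bottle at (321,240), head (321,260), centred between the fingers, tub well clear to the right.

Call:
play_rows([
  {"rot":[0,0,0],"dp":[-0.1,0.03,0.46],"claw":70},
  {"rot":[0,0,0],"dp":[0,0,0.6],"claw":70},
  {"rot":[0,0,0],"dp":[0,0,0.6],"claw":60},
  {"rot":[0,0,0],"dp":[0,0,0.6],"claw":50},
  {"rot":[0,0,0],"dp":[0,0,0],"claw":20},
  {"rot":[0,0,0],"dp":[0,0,0],"claw":20},
  {"rot":[0,0,0],"dp":[0,0,0],"claw":20},
  {"rot":[0,0,0],"dp":[0,0,0],"claw":20},
], force=12)

```text
t: 8.25
tool_pos: [0.6653, -0.2452, 0.1061]
eef_rot: [-3.14, 0.002, -3.142]
wrist_force: [0.0, -1.0, 2.5]
grip_width: 0.0329
grasp_force: 12.0
```

Run:
```python
from h import *
go(.472,-.222,.0495,np.pi)
```

```text
t 8.25 now [ 0.6653 -0.2452  0.0471 -3.1415] rot [-3.1405e+00  2.5000e-03 -3.1415e+00] w 0.0329
dp [ 3.865  0.464 -0.048] rotz 0.0
```

Call:
play_rows([
  {"rot":[0,0,0],"dp":[0,0,0],"claw":20},
  {"rot":[0,0,0],"dp":[0,0,-0.4],"claw":20},
  {"rot":[0,0,0],"dp":[0,0,-0.4],"claw":20},
  {"rot":[0,0,0],"dp":[0,0,-0.4],"claw":20},
  {"rot":[0,0,0],"dp":[0.46,0.06,0],"claw":20},
  {"rot":[0,0,0],"dp":[0.6,0.07,0],"claw":20},
  {"rot":[0,0,0],"dp":[0.6,0.07,0],"claw":20},
  {"rot":[0,0,0],"dp":[0.6,0.07,0],"claw":20},
])

```text
t: 9.05
tool_pos: [0.5505, -0.2311, 0.1648]
eef_rot: [-3.141, 0.001, -3.141]
wrist_force: [0.5, -0.0, -1.0]
grip_width: 0.0326
grasp_force: 12.0
```

Call:
play_rows([
  {"rot":[0,0,0],"dp":[0.6,0.07,0],"claw":20},
  {"rot":[0,0,0],"dp":[0.6,0.07,0],"claw":20},
  {"rot":[0,0,0],"dp":[0.4,0.05,0],"claw":20},
  {"rot":[0,0,0],"dp":[0,0,0],"claw":20},
  {"rot":[0,0,0],"dp":[0,0,0.4],"claw":20},
  {"rot":[0,0,0],"dp":[0,0,0.4],"claw":20},
  {"rot":[0,0,0],"dp":[0,0,0.2],"claw":20},
  {"rot":[0,0,0],"dp":[0,0,0.1],"claw":20},
])

```text
t: 9.85
tool_pos: [0.4722, -0.222, 0.1086]
eef_rot: [3.141, -0.0, -3.141]
wrist_force: [-3.3, -5.2, 19.1]
grip_width: 0.0324
grasp_force: 12.0
```

Run:
```python
from h import *
go(.472,-.222,.0495,np.pi);print(telemetry.sense()["wrist_force"])
cv2.imwrite("pics/s1.png",imaging.snapshot("side"))
```

```text
t 9.85 now [ 0.4722 -0.222   0.0496 -3.1414] rot [ 3.1414e+00 -2.0000e-04 -3.1414e+00] w 0.0324
dp [0.004 0.001 0.003] rotz 0.001
[-3.28414955 -5.17607153 19.10665017]
```

View pics/s1.png

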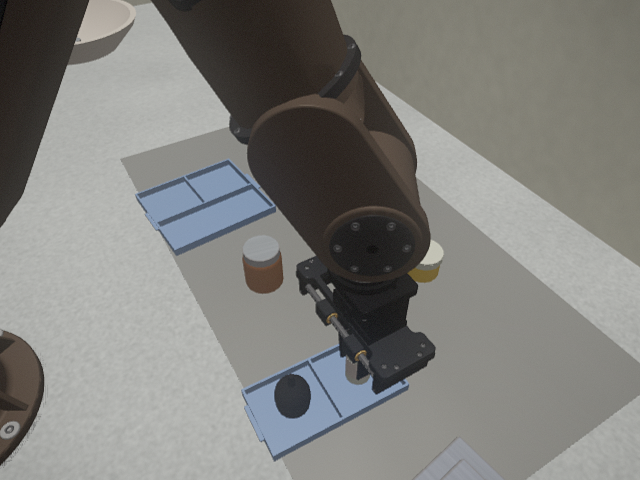

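Side view: blower upright in its compartment (293,396), bottle in the far one (358,370), touching the floor. Release.

Call:
play_rows([
  {"rot":[0,0,0],"dp":[0,0,-0.02],"claw":20},
  {"rot":[0,0,0],"dp":[0,0,0],"claw":45},
  {"rot":[0,0,0],"dp":[0,0,0],"claw":60},
  {"rot":[0,0,0],"dp":[0,0,0],"claw":60},
  {"rot":[0,0,0],"dp":[0,0,0],"claw":60},
  {"rot":[0,0,0],"dp":[0,0,-0.4],"claw":60},
  {"rot":[0,0,0],"dp":[0,0,-0.8],"claw":60},
  {"rot":[0,0,0],"dp":[0,0,-0.8],"claw":60},
])

```text
t: 10.7
tool_pos: [0.4714, -0.2217, 0.211]
eef_rot: [3.141, -0.001, -3.142]
wrist_force: [0.2, -0.4, -0.6]
grip_width: 0.0599
grasp_force: 0.0
```

Call:
play_rows([
  {"rot":[0,0,0],"dp":[0,0,-0.1],"claw":80},
  {"rot":[0,0,0],"dp":[-0.64,0.34,0],"claw":80},
  {"rot":[0,0,0],"dp":[-0.64,0.34,0],"claw":80},
  {"rot":[0,0,0],"dp":[-0.64,0.34,0],"claw":80},
  {"rot":[0,0,0],"dp":[-0.64,0.34,0],"claw":80},
  {"rot":[0,0,0],"dp":[-0.64,0.34,0],"claw":80},
  {"rot":[0,0,0],"dp":[-0.64,0.34,0],"claw":80},
  {"rot":[0,0,0],"dp":[0,0,0],"claw":80},
])

```text
t: 11.5
tool_pos: [0.6662, -0.1177, 0.2138]
eef_rot: [3.141, 0.0, -3.139]
wrist_force: [-1.3, -0.4, -0.0]
grip_width: 0.08
grasp_force: 0.0
```

Run:
```python
from h import *
go(.664,-.119,.039,np.pi)
```

```text
t 11.5 now [ 0.6662 -0.1177  0.1548 -3.139 ] rot [ 3.1412e+00  3.0000e-04 -3.1390e+00] w 0.08
dp [ 0.044 -0.026  2.316] rotz 0.018
```

Call:
play_rows([
  {"rot":[0,0,0],"dp":[0.04,-0.03,0.6],"claw":80},
  {"rot":[0,0,0],"dp":[0,0,0.6],"claw":80},
  {"rot":[0,0,0],"dp":[0,0,0.6],"claw":75},
  {"rot":[0,0,0],"dp":[0,0,0.5],"claw":70},
  {"rot":[0,0,0],"dp":[0,0,0],"claw":40},
  {"rot":[0,0,0],"dp":[0,0,0],"claw":40},
  {"rot":[0,0,0],"dp":[0,0,0],"claw":40},
  {"rot":[0,0,0],"dp":[0,0,0],"claw":40},
], force=20)

```text
t: 12.3
tool_pos: [0.662, -0.1215, 0.1016]
eef_rot: [-3.141, 0.002, -3.142]
wrist_force: [-0.7, -1.1, -1.3]
grip_width: 0.0555
grasp_force: 20.0
```

Run:
```python
from h import *
go(.383,.239,.042,np.pi)
```

```text
t 12.3 now [ 0.662  -0.1215  0.0426 -3.1416] rot [-3.1411e+00  1.8000e-03 -3.1416e+00] w 0.0555
dp [5.58  7.211 0.011] rotz 0.0
```

Call:
play_rows([
  {"rot":[0,0,0],"dp":[0,0,-0.3],"claw":40},
  {"rot":[0,0,0],"dp":[0,0,-0.6],"claw":40},
  {"rot":[0,0,0],"dp":[0,0,-0.6],"claw":40},
  {"rot":[0,0,0],"dp":[0,0,-0.5],"claw":40},
  {"rot":[0,0,0],"dp":[0.28,0.36,0],"claw":40},
  {"rot":[0,0,0],"dp":[0.5,0.64,0],"claw":40},
  {"rot":[0,0,0],"dp":[0.5,0.64,0],"claw":40},
  {"rot":[0,0,0],"dp":[0.5,0.64,0],"claw":40},
])

```text
t: 13.1
tool_pos: [0.5717, -0.0065, 0.2018]
eef_rot: [-3.141, 0.002, 3.141]
wrist_force: [1.6, 0.3, -2.6]
grip_width: 0.0555
grasp_force: 20.0
```

Call:
play_rows([
  {"rot":[0,0,0],"dp":[0.5,0.65,0],"claw":40},
  {"rot":[0,0,0],"dp":[0.5,0.65,0],"claw":40},
  {"rot":[0,0,0],"dp":[0.5,0.65,0],"claw":40},
  {"rot":[0,0,0],"dp":[0.5,0.65,0],"claw":40},
  {"rot":[0,0,0],"dp":[0.5,0.65,0],"claw":40},
  {"rot":[0,0,0],"dp":[0.5,0.65,0],"claw":40},
  {"rot":[0,0,0],"dp":[0.5,0.65,0],"claw":40},
  {"rot":[0,0,0],"dp":[0.3,0.38,0],"claw":40},
])

```text
t: 13.9
tool_pos: [0.3811, 0.2407, 0.2017]
eef_rot: [3.141, 0.002, -3.14]
wrist_force: [-0.2, -0.1, -2.1]
grip_width: 0.0558
grasp_force: 20.0
```

Run:
```python
from h import *
go(.383,.239,.043,np.pi)
```

```text
t 13.9 now [ 0.3811  0.2407  0.1427 -3.1402] rot [ 3.1407e+00  1.6000e-03 -3.1402e+00] w 0.0558
dp [-0.039 -0.035  1.994] rotz 0.01
```

Call:
play_rows([
  {"rot":[0,0,0],"dp":[-0.04,-0.03,0.5],"claw":40},
  {"rot":[0,0,0],"dp":[0,0,0.5],"claw":40},
  {"rot":[0,0,0],"dp":[0,0,0.4],"claw":40},
  {"rot":[0,0,0],"dp":[0,0,0.26],"claw":40},
  {"rot":[0,0,0],"dp":[0,0,0.14],"claw":40},
  {"rot":[0,0,0],"dp":[0,0,0.08],"claw":40},
  {"rot":[0,0,0],"dp":[0,0,0.03],"claw":40},
  {"rot":[0,0,0],"dp":[0,0,0],"claw":40},
])

```text
t: 14.7
tool_pos: [0.3849, 0.2377, 0.1052]
eef_rot: [3.141, 0.001, 3.142]
wrist_force: [0.2, 1.2, -1.1]
grip_width: 0.055
grasp_force: 20.0
```

Call:
play_rows([
  {"rot":[0,0,0],"dp":[0,0,0.03],"claw":40},
  {"rot":[0,0,0],"dp":[0,0,0],"claw":65},
  {"rot":[0,0,0],"dp":[0,0,0],"claw":80},
  {"rot":[0,0,0],"dp":[0,0,0],"claw":80},
  {"rot":[0,0,0],"dp":[0,0,0],"claw":80},
  {"rot":[0,0,0],"dp":[0,0,-0.4],"claw":80},
  {"rot":[0,0,0],"dp":[0,0,-0.7],"claw":75},
  {"rot":[0,0,0],"dp":[0,0,-0.7],"claw":70},
])

```text
t: 15.5
tool_pos: [0.3844, 0.2375, 0.194]
eef_rot: [-3.141, -0.001, -3.142]
wrist_force: [0.2, 0.5, -0.4]
grip_width: 0.0724
grasp_force: 0.0
```

Call:
play_rows([
  {"rot":[0,0,0],"dp":[-0.53,-0.7,0],"claw":70},
  {"rot":[0,0,0],"dp":[-0.5,-0.66,0],"claw":65},
  {"rot":[0,0,0],"dp":[-0.5,-0.66,0],"claw":60},
  {"rot":[0,0,0],"dp":[-0.5,-0.66,0],"claw":60},
  {"rot":[0,0,0],"dp":[-0.5,-0.66,0],"claw":60},
  {"rot":[0,0,0],"dp":[-0.5,-0.66,0],"claw":60},
  {"rot":[0,0,0],"dp":[-0.5,-0.66,0],"claw":60},
  {"rot":[0,0,0],"dp":[0,0,0],"claw":60},
])

```text
t: 16.3
tool_pos: [0.5636, 0.0011, 0.193]
eef_rot: [-3.141, 0.002, 3.138]
wrist_force: [0.2, 0.8, 0.3]
grip_width: 0.0602
grasp_force: 0.0
```

Run:
```python
from h import *
go(.5605,.006,.037,np.pi)
cv2.imwrite("pics/w4.png",imaging.snapshot("wrist"))
```

```text
t 16.3 now [5.6360e-01 1.1000e-03 1.3400e-01 3.1383e+00] rot [-3.1411e+00  1.8000e-03  3.1383e+00] w 0.0602
dp [0.062 0.097 1.94 ] rotz -0.024
```

View pics/w4.png

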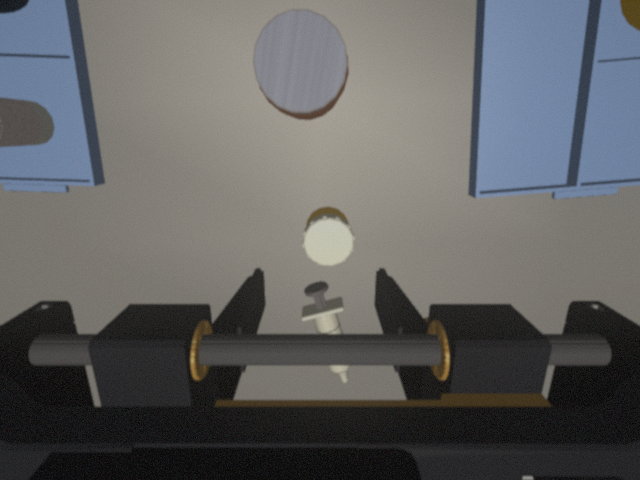

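Jar lid at (328,242), about 5 mm off centre as computed; syringe clear behind. Grasp.

Call:
play_rows([
  {"rot":[0,0,0],"dp":[0.06,0.1,0.5],"claw":60},
  {"rot":[0,0,0],"dp":[0,0,0.5],"claw":60},
  {"rot":[0,0,0],"dp":[0,0,0.5],"claw":60},
  {"rot":[0,0,0],"dp":[0,0,0.44],"claw":55},
  {"rot":[0,0,0],"dp":[0,0,0],"claw":25},
  {"rot":[0,0,0],"dp":[0,0,0],"claw":25},
  {"rot":[0,0,0],"dp":[0,0,0],"claw":25},
  {"rot":[0,0,0],"dp":[0,0,0],"claw":25},
], force=15)

```text
t: 17.15
tool_pos: [0.5585, 0.0097, 0.0974]
eef_rot: [-3.142, 0.002, -3.141]
wrist_force: [-1.3, 0.4, -0.8]
grip_width: 0.0368
grasp_force: 15.0
```

Run:
```python
from h import *
go(.475,.245,.041,np.pi)
```

```text
t 17.15 now [ 0.5585  0.0097  0.0384 -3.1413] rot [-3.1415e+00  1.7000e-03 -3.1413e+00] w 0.0368
dp [ 1.668  4.705 -0.052] rotz 0.002
```

Call:
play_rows([
  {"rot":[0,0,0],"dp":[0,0,-0.3],"claw":25},
  {"rot":[0,0,0],"dp":[0,0,-0.5],"claw":25},
  {"rot":[0,0,0],"dp":[0,0,-0.4],"claw":25},
  {"rot":[0,0,0],"dp":[0.12,0.34,0],"claw":25},
  {"rot":[0,0,0],"dp":[0.23,0.64,0],"claw":25},
  {"rot":[0,0,0],"dp":[0.23,0.64,0],"claw":25},
  {"rot":[0,0,0],"dp":[0.23,0.64,0],"claw":25},
  {"rot":[0,0,0],"dp":[0.23,0.64,0],"claw":25},
])

```text
t: 17.95
tool_pos: [0.5048, 0.1564, 0.1559]
eef_rot: [3.141, -0.0, 3.142]
wrist_force: [-0.2, 0.3, -0.1]
grip_width: 0.0371
grasp_force: 15.0
```

Call:
play_rows([
  {"rot":[0,0,0],"dp":[0.23,0.64,0],"claw":25},
  {"rot":[0,0,0],"dp":[0.23,0.64,0],"claw":25},
  {"rot":[0,0,0],"dp":[0.18,0.53,0],"claw":25},
  {"rot":[0,0,0],"dp":[0,0,0.4],"claw":25},
  {"rot":[0,0,0],"dp":[0,0,0.4],"claw":25},
  {"rot":[0,0,0],"dp":[0,0,0.2],"claw":25},
  {"rot":[0,0,0],"dp":[0,0,0.09],"claw":25},
  {"rot":[0,0,0],"dp":[0,0,0.03],"claw":25},
])

```text
t: 18.75
tool_pos: [0.4739, 0.2452, 0.1003]
eef_rot: [-3.142, -0.001, 3.141]
wrist_force: [-4.7, 0.2, 11.4]
grip_width: 0.037
grasp_force: 15.0
```

```bash
python3 - <<'E'
from h import *
go(.475,.245,.041,np.pi)
import telemetry if False else None
E
python3 - <<'E'
import sys; sys.path.insert(0,'.')
from h import *
go(.475,.245,.041,np.pi); print(telemetry.sense()["wrist_force"])
E
```

```text
t 18.75 now [0.4739 0.2452 0.0413 3.1414] rot [-3.1416e+00 -7.0000e-04  3.1414e+00] w 0.037
dp [-0.022 -0.004  0.005] rotz -0.001
[-4.74820134  0.23998765 11.41214808]  File "<stdin>", line 3
    import telemetry if False else None
                     ^^
SyntaxError: invalid syntax
```

Call:
play_rows([
  {"rot":[0,0,0],"dp":[0,0,-0.01],"claw":45},
  {"rot":[0,0,0],"dp":[0,0,0],"claw":60},
  {"rot":[0,0,0],"dp":[0,0,0],"claw":60},
  {"rot":[0,0,0],"dp":[0,0,0],"claw":60},
  {"rot":[0,0,0],"dp":[0,0,-0.4],"claw":60},
  {"rot":[0,0,0],"dp":[0,0,-0.8],"claw":60},
  {"rot":[0,0,0],"dp":[0,0,-0.8],"claw":60},
  {"rot":[0,0,0],"dp":[-0.26,-0.3,0],"claw":60},
])

```text
t: 19.55
tool_pos: [0.4877, 0.2313, 0.2054]
eef_rot: [3.139, 0.007, -3.14]
wrist_force: [0.9, -0.6, -0.2]
grip_width: 0.0599
grasp_force: 0.0
```

Call:
play_rows([
  {"rot":[0,0,0],"dp":[-0.6,-0.73,0],"claw":60},
  {"rot":[0,0,0],"dp":[-0.6,-0.73,0],"claw":55},
  {"rot":[0,0,0],"dp":[-0.6,-0.73,0],"claw":50},
  {"rot":[0,0,0],"dp":[-0.6,-0.73,0],"claw":50},
  {"rot":[0,0,0],"dp":[-0.6,-0.73,0],"claw":50},
  {"rot":[0,0,0],"dp":[-0.6,-0.73,0],"claw":50},
  {"rot":[0,0,-0.85],"dp":[0,0,0],"claw":50},
  {"rot":[0,0,-0.85],"dp":[0,0,0],"claw":50},
])

```text
t: 20.35
tool_pos: [0.6676, 0.0095, 0.2002]
eef_rot: [3.141, -0.0, -2.902]
wrist_force: [-1.1, -0.6, 0.2]
grip_width: 0.0501
grasp_force: 0.0
```

Run:
```python
from h import *
go(.667,.011,.022,np.pi+.237)
cv2.imwrite("pics/w5.png",imaging.snapshot("wrist")); cv2.imwrite("pics/t5.png",imaging.snapshot("top"))
```

```text
t 20.35 now [ 0.6676  0.0095  0.1412 -2.9018] rot [ 3.1413e+00 -4.0000e-04 -2.9018e+00] w 0.0501
dp [0.005 0.032 2.385] rotz 0.02
```

View pics/w5.png

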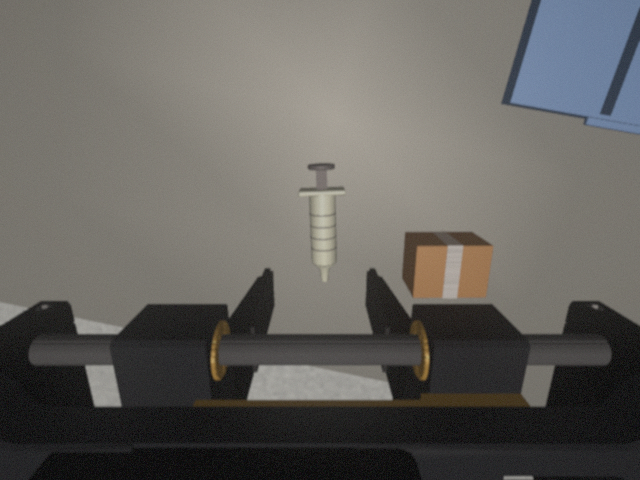

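View pics/t5.png

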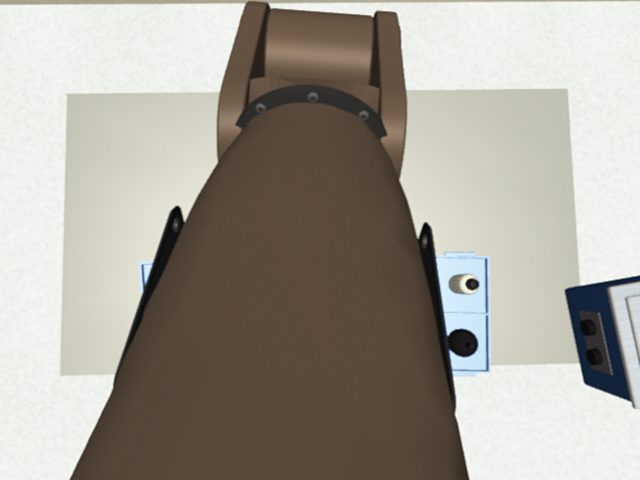

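Wrist view: syringe upright in frame along column 321, centred between fingers; top view: bottle (467,285) and blower (463,343) upright in tray_two. Grasp the syringe.

Call:
play_rows([
  {"rot":[0,0,0],"dp":[0,0.03,0.6],"claw":50},
  {"rot":[0,0,0],"dp":[0,0,0.6],"claw":50},
  {"rot":[0,0,0],"dp":[0,0,0.6],"claw":50},
  {"rot":[0,0,0],"dp":[0,0,0.4],"claw":45},
  {"rot":[0,0,0],"dp":[0,0,0.15],"claw":40},
  {"rot":[0,0,0],"dp":[0,0,0],"claw":10},
  {"rot":[0,0,0],"dp":[0,0,0],"claw":10},
  {"rot":[0,0,0],"dp":[0,0,0],"claw":10},
], force=12)

```text
t: 21.25
tool_pos: [0.6673, 0.0126, 0.0846]
eef_rot: [-3.141, 0.002, -2.905]
wrist_force: [0.2, 0.4, 1.2]
grip_width: 0.0218
grasp_force: 11.9
```

Call:
play_rows([
  {"rot":[0,0,0],"dp":[0,0,0],"claw":10},
  {"rot":[0,0,0],"dp":[0,0,0],"claw":10},
  {"rot":[0,0,0],"dp":[0,0,-0.3],"claw":10},
  {"rot":[0,0,0],"dp":[0,0,-0.5],"claw":10},
  {"rot":[0,0,0],"dp":[0,0,-0.5],"claw":10},
  {"rot":[0,0,0],"dp":[0,0,-0.3],"claw":10},
  {"rot":[0,0,0.6],"dp":[0,0,0],"claw":10},
  {"rot":[0,0,0.55],"dp":[0,0,0],"claw":10},
])

```text
t: 22.05
tool_pos: [0.6668, 0.0126, 0.1644]
eef_rot: [-3.142, 0.001, -3.068]
wrist_force: [-0.6, -0.2, -0.8]
grip_width: 0.0221
grasp_force: 11.8
```

Run:
```python
from h import *
# grasped at syringe x~+6: syringe origin 6 mm behind the grasp point
go(.440,.157,.026,np.pi+.078)
```

```text
t 22.05 now [ 0.6668  0.0126  0.1054 -3.068 ] rot [-3.1415e+00  1.2000e-03 -3.0680e+00] w 0.0221
dp [4.312 3.214 1.589] rotz -0.031
```

Call:
play_rows([
  {"rot":[0,0,0],"dp":[0.35,0.26,0],"claw":10},
  {"rot":[0,0,0],"dp":[0.6,0.45,0],"claw":10},
  {"rot":[0,0,0],"dp":[0.6,0.45,0],"claw":10},
  {"rot":[0,0,0],"dp":[0.6,0.45,0],"claw":10},
  {"rot":[0,0,0],"dp":[0.6,0.45,0],"claw":10},
  {"rot":[0,0,0],"dp":[0.6,0.45,0],"claw":10},
  {"rot":[0,0,0],"dp":[0.6,0.45,0],"claw":10},
  {"rot":[0,0,0],"dp":[0.36,0.26,0],"claw":10},
])

```text
t: 22.85
tool_pos: [0.4373, 0.1575, 0.1637]
eef_rot: [3.142, -0.001, -3.064]
wrist_force: [-0.6, -0.3, -1.1]
grip_width: 0.0215
grasp_force: 11.8
```

Run:
```python
from h import *
go(.440,.157,.029,np.pi+.078)
cv2.imwrite("pics/w6.png",imaging.snapshot("wrist"))
```

```text
t 22.85 now [ 0.4373  0.1575  0.1047 -3.064 ] rot [ 3.1415e+00 -8.0000e-04 -3.0640e+00] w 0.0215
dp [-0.053 -0.013  1.513] rotz -0.003
```

View pics/w6.png

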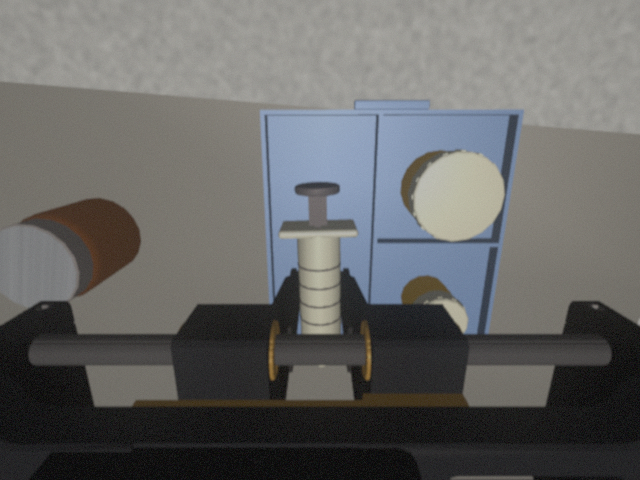

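Syringe (col 320) sits centrally over the long compartment (268–373) and parallel to it; tub and jar stand upright in their squares. Lower.

Call:
play_rows([
  {"rot":[0,0,0],"dp":[0,0,0.5],"claw":10},
  {"rot":[0,0,0],"dp":[0,0,0.5],"claw":10},
  {"rot":[0,0,0],"dp":[0,0,0.3],"claw":10},
  {"rot":[0,0,0],"dp":[0,0,0.14],"claw":10},
  {"rot":[0,0,0],"dp":[0,0,0.06],"claw":10},
  {"rot":[0,0,0],"dp":[0,0,0.02],"claw":10},
  {"rot":[0,0,0],"dp":[0,0,0.01],"claw":10},
  {"rot":[0,0,0],"dp":[0,0,0],"claw":10},
])

```text
t: 23.7
tool_pos: [0.4398, 0.1565, 0.0875]
eef_rot: [3.141, 0.001, -3.065]
wrist_force: [-1.0, -0.9, 3.2]
grip_width: 0.022
grasp_force: 11.8
```

Call:
play_rows([
  {"rot":[0,0,0],"dp":[0,0,0],"claw":30},
  {"rot":[0,0,0],"dp":[0,0,0],"claw":40},
  {"rot":[0,0,0],"dp":[0,0,0],"claw":40},
  {"rot":[0,0,0],"dp":[0,0,0],"claw":40},
  {"rot":[0,0,0],"dp":[0,0,-0.3],"claw":40},
  {"rot":[0,0,0],"dp":[0,0,-0.7],"claw":40},
  {"rot":[0,0,0],"dp":[0,0,-0.7],"claw":40},
  {"rot":[0,0,0],"dp":[0,0,-0.7],"claw":40},
])

```text
t: 24.5
tool_pos: [0.4394, 0.1565, 0.208]
eef_rot: [3.142, -0.001, -3.065]
wrist_force: [-0.4, -0.4, -1.3]
grip_width: 0.0399
grasp_force: 0.0
```

Call:
play_rows([
  {"rot":[0,0,0],"dp":[0,0.5,-0.6],"claw":40},
  {"rot":[0,0,0],"dp":[0.1,0.7,0],"claw":40},
  {"rot":[0,0,0],"dp":[0.1,0.7,0],"claw":40},
  {"rot":[0,0,0],"dp":[0.1,0.8,0],"claw":40},
  {"rot":[0,0,0],"dp":[0.2,0.8,0],"claw":40},
  {"rot":[0,0,0],"dp":[0.3,0.8,0],"claw":40},
  {"rot":[0,0,0],"dp":[0.4,0.8,0],"claw":40},
  {"rot":[0,0,0],"dp":[0.4,0.8,0],"claw":40},
])

```text
t: 25.3
tool_pos: [0.3361, 0.4459, 0.2366]
eef_rot: [-3.142, -0.0, -3.065]
wrist_force: [0.4, 0.1, -0.7]
grip_width: 0.0401
grasp_force: 0.0
```

Call:
play_rows([
  {"rot":[0,0,0],"dp":[0.5,0.7,0],"claw":40},
  {"rot":[0,0,0],"dp":[0.5,0.7,0],"claw":40},
  {"rot":[0,0,0],"dp":[0.5,0.6,0],"claw":40},
  {"rot":[0,0,0],"dp":[0,0,0],"claw":40},
  {"rot":[0,0,0],"dp":[0,0,0],"claw":40},
  {"rot":[0,0,0],"dp":[0,0,0],"claw":40},
  {"rot":[0,0,0],"dp":[0,0,0],"claw":40},
  {"rot":[0,0,0],"dp":[0,0,0],"claw":40},
])

```text
t: 26.1
tool_pos: [0.2556, 0.5379, 0.2368]
eef_rot: [3.141, 0.0, -3.066]
wrist_force: [0.4, 0.0, -0.1]
grip_width: 0.0396
grasp_force: 0.0
```

Run:
```python
from h import *
cv2.imwrite("pics/t7.png",imaging.snapshot("top")); cv2.imwrite("pics/s7.png",imaging.snapshot("side"))
```

```text
(no output)
```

View pics/t7.png

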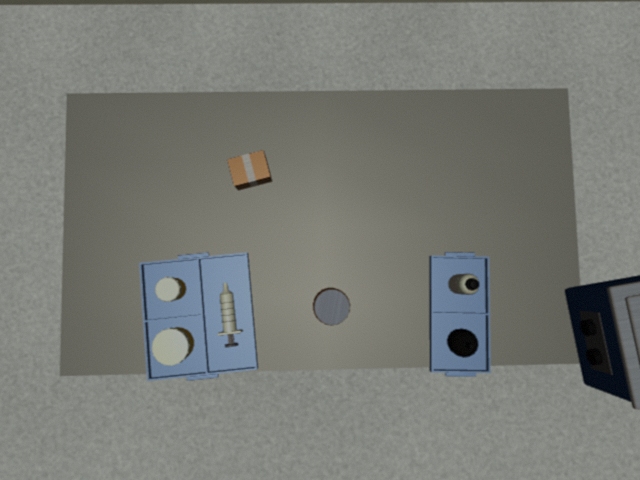

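View pics/s7.png

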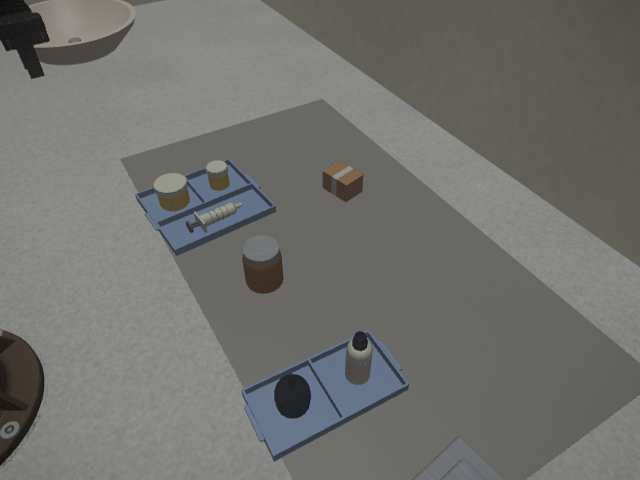

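Both views show tub (172,347), jar (168,289), syringe (229,312), bottle (466,284) and blower (462,342) well inside their compartments, with the carton and drying jar unmoved.

```bash
python3 -c "
from station import job; print(job.job_done())"
```

```text
the job is handed in; nothing more can be done
None
```

Both trays are made up and the job is handed in at about 26 s. The last top and side pictures showed all five items standing or lying in their compartments, and the drying jar and carton had not moved; the interface returned no verdict.

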